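# Strip down a dried glue-up

### The job

The glue has dried, so strip the press stack down from the top: first put the two steel weights upright in their wooden blocks, the large one in the wide recess and the small one in the narrow recess, then lay the caul flat in its tray, and last lay the laminated blank flat and centred across the two drying strips, so that it bridges them squarely. Set the weights down gently, never dropping them or tipping them over, and leave the glue bottle and the tape measure alone.

Things in the scene. Friction and masses are not known exactly. Their poses are not given: they have to be found in the camera images.
- weight_large_center (a point): The large polished steel weight: an upright cylinder 38 mm across up to 50 mm, then a neck and a round knob 28 mm across; 66 mm tall in all, about 0.5 kg. This point is on its axis, half-way up (33 mm above its base). At the start it stands on the caul near one end (either end), base about 74 mm above the bench, with the small weight about 100 mm away.
- weight_small_center (a point): The small polished steel weight: an upright cylinder 28 mm across up to 36 mm, then a neck and a knob 20 mm across; 50 mm tall in all, about 0.2 kg. This point is on its axis, half-way up (25 mm above its base). At the start it stands on the caul near the other end, base about 74 mm above the bench.
- caul_center (a point): The caul (pressing batten): a plain pale wooden bar 190 mm (its x) x 44 mm (its y) x 28 mm high, about 0.16 kg. This point is at its middle, half-way up. At the start it lies lengthwise on the blank under the two weights, underside 46 mm above the bench.
- blank_center (a point): The glued-up blank: a wooden bar of three laminations (dark, pale, dark), 240 mm (its x) x 46 mm (its y) x 36 mm high, about 0.19 kg. This point is at its middle, half-way up. At the start it lies under the caul, its dark ends standing out 25 mm past the caul, on a fixed white gluing board 270 x 100 mm, 10 mm thick. The glue is dry: nothing sticks.
- seat_large: Fixed square wooden block 90 x 90 mm, 22 mm high, with a round felt-floored recess 54 mm across and 10 mm deep for the large weight. Origin under its centre on the bench, z up; recess floor at 12 mm, rim at 22 mm. Fingers are too thick to go down into the recess beside the weight, so the weight is best held at least 30 mm above its base.
- seat_small: Fixed square wooden block 90 x 90 mm, 22 mm high, like the other but with a narrower recess, 42 mm across and 10 mm deep, for the small weight. Origin under its centre on the bench, z up; recess floor at 12 mm, rim at 22 mm. Same advice on holding the weight.
- caul_tray: Fixed shallow plywood tray for the caul, 232 x 88 mm outside, long side along its x. Floor 12 mm above the bench, walls 10 mm thick up to 32 mm: across both ends, and for about 46 mm along the sides at each corner; the middle 140 mm of both long sides is open for the fingers. Inside 212 x 68 mm. Origin under its centre on the bench.
- stickers: Two fixed parallel wooden drying strips (stickers), each 22 x 110 mm and 18 mm high, lying across this body's x axis at 70 mm either side of the origin, with bare bench between. Origin on the bench midway between them; x runs from strip to strip, the direction in which the blank must lie.
- glue_bottle: Bystander: white round glue bottle, 54 mm across, 160 mm tall, standing on the bench beyond the work. Origin at the centre of its base. To be left alone.
- tape_measure: Bystander: yellow and black tape measure, about 68 x 34 x 62 mm, standing on the bench beyond the work. Origin at the centre of its underside. To be left alone.
There are look-alikes about, which are no part of the job. Leave any green or yellow look-alike of the part that bears weight_small_center alone. Of the things like the part that bears blank_center, leave any that is turquoise; of the rest the larger one is meant.

How it is judged:
On the way, in this order (a step that is already met when the one before it is completed fails the run):
1. both weights stand in their own recesses (horizontal distance between weight_large_center and seat_large below 0.011 m and z of weight_large_center in the frame of seat_large between 0.041 and 0.049 m and angle between each of weight_large_center, weight_small_center's own z axis and vertical below 0.1 rad and horizontal distance between weight_small_center and seat_small below 0.011 m and z of weight_small_center in the frame of seat_small between 0.033 and 0.041 m), for 0.2 s.
2. the caul lies in its tray, the weights still in their recesses (all of step 1 and horizontal distance between caul_center and caul_tray below 0.018 m and z of caul_center in the frame of caul_tray between 0.022 and 0.03 m and angle between the x axis of caul_center and the x axis of caul_tray, either way round below 0.16 rad and angle between caul_center's own z axis and vertical below 0.08 rad), for 0.2 s.
At the end, for the whole second after the job is handed in: Each weight upright on the floor of its own recess (axis within 11 mm, height 4 mm); caul flat on its tray's floor (centre within 18 mm, 0.16 rad); blank flat on both strips (centre within 15 mm of midway, square within 0.15 rad); all released and at rest (all of step 2 and horizontal distance between blank_center and stickers below 0.015 m and z of blank_center in the frame of stickers between 0.032 and 0.04 m and angle between the x axis of blank_center and the x axis of stickers, either way round below 0.15 rad and angle between blank_center's own z axis and vertical below 0.08 rad and linear speed of each of weight_large, weight_small, caul, blank below 0.02 m/s); the robot touches nothing.
It fails at once if a steel weight is tipped over (angle between any of weight_large_center, weight_small_center's own z axis and vertical above 0.6 rad).
It fails at once if the glue bottle or the tape measure is moved by more than 30 mm (distance of any of glue_bottle, tape_measure from where it was at the start of the episode above 0.03 m).
It fails at once if a steel weight is dropped (falls out of the fingers by more than about 15 mm) ((contact force between weight_large and the fingers below 1 N and linear speed of weight_large above 0.55 m/s) or (contact force between weight_small and the fingers below 1 N and linear speed of weight_small above 0.55 m/s)).
It also fails if it takes over 112 s, if anything falls off the work surface, if the arm or the gripper's body presses on something with over 40 N, if the wrist force passes 120 N, or if a joint passes its speed limit or range.

### The arm

A 6-joint arm with a two-finger parallel gripper is mounted at the origin on the work surface. World frame = base frame: x ahead of the robot, y to its left, z up, the work surface at z = 0. Lengths are in m, angles in rad, forces in N, time in s.
With the tool pointing down it reaches from about 0.375 to 0.975 m from the base axis. Payload 3.8 kg.
Tool frame: the origin (TCP) lies on the centre line of the jaws, within the pads' length; the fingertips stand 8 mm ahead of it and the grasp point (between the pads) lies 11 mm behind it; z points along the fingers, y is the direction in which the jaws open and shut (so a half turn about z gives the same grasp; the last joint's range is limited). The gripper opens to 85 mm and grips with 20 to 120 N. Pads are 22 mm wide; open, the fingers measure 114 mm over their backs; the gripper's body (76 mm by 85 mm) begins 54 mm behind the grasp point. The pads swing forward as they close: fully open they stand 13 mm farther back than shut.
Start: joints at [-1.161, 0.264, 1.604, -0, 1.274, -0.037], TCP at [0.292, -0.609, 0.239] pointing down, gripper open.
Joint ranges: [-2.63, 2.63], [-0.94, 2.18], [0.31, 2.57], [-1.31, 4.45], [0, 2.66], [-2.55, 2.55]. Speed limits (rad/s): [2.57, 2.57, 3.14, 3.14, 3.14, 3.14].

### API

Orientations are given as a rotation vector (axis times angle).
In Python, from workcell import * gives the robot as it stands.
- The arm moves only by the tool play_rows, never from a script. Its arguments are lists of equal length, an entry for each row: "slide": the shift along the tool's x, y, z in cm, a list of three; "delta_rot": the turn, a rotation vector about the tool's x, y, z in rad, a list of three. In form: {"slide": [[x, y, z], ...], "delta_rot": [[wx, wy, wz], ...]}. A call has 1 to 12 rows; each row is the pose to reach, as a shift and turn from the pose measured when the call began, along the tool's axes at that moment; what a row does not reach only later rows make up. A row lasts 1/12 s, in which the tool goes at most 41.7 mm and 7.16 degrees, less where a joint would pass 70% of its speed; a pose out of reach is approached as far as the arm can. A call with a gripper value outside its range is refused whole. "hand" is the opening, from 0 (shut) to 1 (fully open), set as the call begins (left out, the last holds). The fingers move at their own pace and stop on an object; "force" is the grip in N (left out, the last holds). Time passes only in rows, so rows that repeat a pose let the fingers close. It gives the time, the measured TCP pose, the force and the opening at its end, in the units of the state.
- read_state(): the state, without advancing time (a new reading comes with each control period).
- read_camera(name): name is "scene" or "top" or "wrist"; returns a dict with "image" (384x512x3 uint8, red, green, blue), "depth" (384x512 float32, m along the optical axis (not along the pixel's ray), 0 where there is no reading), "fovy" (degrees; the focal length in pixels is half the picture's height over the tangent of half this angle, whatever the lens; pixels are square), "cx", "cy" (the principal point, pixels), "world_from_camera" (4x4, takes a point from camera to world coordinates); the wrist camera has in their place "hand_eye" (4x4, takes a point from camera to tool coordinates, whose origin is the TCP and whose axes are the flange's). Camera axes: x right, y up, looking along -z (the intrinsics and any distortion apply to the point x, -y, -z); pixel columns grow to the right and rows downward; lengths in m; the calibration is good to about 2 mm. The wrist camera is an equidistant fisheye: a pixel r from the principal point sees the ray r / f radians off the axis. A picture is of the moment at which its call begins: read the wrist's pose just before it.
- finish_job(): hands the job in, once; it reports no verdict.
Trained networks look in a picture, given as the dict that the camera call returned (one of the last four; its "shot" number tells which), for a name from the list of things; names that differ only in an ending like _2 or _b are one class to them, and where a whole thing is asked for, a point or a joint stands for the part that bears it (a point fixed in the world has none). Each returns a list of dicts, best first, with "conf" (0 to 1); they miss things now and then, are a little off and sometimes report something else, mostly with a low value. They report only what shows in the picture. A call takes as long as a camera call. They do not tell look-alikes from the thing itself.
- spot_in(target, picture): "bbox" ([centre column, centre row, width, height] in pixels, round what is visible of it).
- landmark_of(target, picture): "at" ([column, row] in pixels: a listed point, or the origin of a listed thing).
The state is a dict: "time": time; "q": joint angles; "joint_vel": joint speeds; "joint_torque": joint torques, N m; "tool_pos": TCP position; "tcp_rot": TCP orientation; "wrist_force": force on the tool from outside, world axes, zero at the start; "torque": the same for the moment, N m; "width": opening from 0.0 (shut) to 1.0 (fully open).
Only numpy, scipy, OpenCV 4.12 (cv2) and the standard library are available. Lean on these libraries where they do the work, as an engineer would, in place of code of your own. Each camera call takes 0.05 s, during which the arm holds its last target.

## Working session

There is one attempt and no reset: what is moved stays moved. The work goes in short steps, Python scripts to look and compute and a tool call to move; the robot and the scene stay as the last step left them, time stands still between calls to the robot, and variables do not carry over. Pictures are saved under pics/ and viewed, and the job is handed in when it is done.

Besides the shell and the picture viewer there is one more tool, called after "Emit:" as name(argument=value, ...), one argument or row to a line, values as JSON. play_rows: Moves the arm, as the interface text tells. Its arguments: {"type":"object","properties":{"slide":{"type":"array"},"delta_rot":{"type":"array"},"hand":{"type":"number"},"force":{"type":"number"}},"required":["slide","delta_rot"]}

```bash
mkdir -p pics; ls
cat > h.py <<'E'
import numpy as np, cv2, pickle
from workcell import *
from scipy.spatial.transform import Rotation as R
def px2w(c,u,v,d=None):
    h,w=c['depth'].shape
    f=h/2/np.tan(np.radians(c['fovy'])/2)
    if d is None:d=c['depth'][int(round(v)),int(round(u))]
    p=np.array([(u-c['cx'])/f*d,-(v-c['cy'])/f*d,-d,1])
    return (np.array(c['world_from_camera'])@p)[:3]
def ray_z(c,u,v,z):
    a=px2w(c,u,v,0.0);b=px2w(c,u,v,1.0);t=(z-a[2])/(b[2]-a[2]);return a+t*(b-a)
def cloud(c):
    h,w=c['depth'].shape
    f=h/2/np.tan(np.radians(c['fovy'])/2)
    v,u=np.mgrid[:h,:w];d=c['depth']
    P=np.stack([(u-c['cx'])/f*d,-(v-c['cy'])/f*d,-d,np.ones_like(d)],-1)
    P=P@np.array(c['world_from_camera']).T
    P=P[...,:3];P[d==0]=np.nan;return P
def save(c,n): cv2.imwrite('pics/'+n+'.png',cv2.cvtColor(c['image'],cv2.COLOR_RGB2BGR))
E
python3 - <<'E'
from h import *
print(read_state())
names=["weight_large_center","weight_small_center","caul_center","blank_center","seat_large","seat_small","caul_tray","stickers","glue_bottle","tape_measure"]
for n in ["top","scene"]:
    c=read_camera(n);save(c,n+'0');pickle.dump(c,open(n+'0.pkl','wb'))
    print(n,c['fovy'],c['cx'],c['cy'],np.round(c['world_from_camera'],3).tolist())
    for k in names:
        L=landmark_of(k,c)
        for l in L[:4]:
            u,v=l['at']
            print(k,np.round(l['at'],1),round(l['conf'],2),np.round(px2w(c,min(max(u,0),511),min(max(v,0),383)),3))
E
```

```text
pics
{'time': 0.0, 'q': array([-1.16091535e+00,  2.64767265e-01,  1.60539023e+00,  9.91667424e-06,
        1.27370287e+00, -3.69184982e-02]), 'joint_vel': array([-2.79198302e-04, -8.78868871e-04, -7.22204444e-04, -2.64254940e-06,
        1.31206592e-05,  1.15895929e-03]), 'joint_torque': array([ 2.14755033e-03, -5.15109265e+01, -3.67307746e+01,  1.77837410e-04,
        1.29146985e-02, -2.13239832e-05]), 'tool_pos': array([ 0.29135688, -0.6080802 ,  0.23794374]), 'tcp_rot': array([-3.06134994e+00, -6.95509203e-01,  6.45334496e-04]), 'wrist_force': array([ 0.35605501,  0.59446145, -0.85731772]), 'torque': array([-0.05020003,  0.01735212,  0.01981947]), 'width': 1.001881669272071}
top 42.55798854993294 256.22555946389906 193.7703002654957 [[-0.025, 0.978, -0.209, 0.179], [-1.0, -0.025, 0.001, 0.118], [-0.004, 0.209, 0.978, 1.741], [0.0, 0.0, 0.0, 1.0]]
weight_large_center [231.1 209.3] 0.51 [0.471 0.2   0.141]
weight_small_center [231.9 180.1] 0.45 [0.577 0.197 0.112]
weight_small_center [224. 145.] 0.43 [0.722 0.227 0.053]
weight_small_center [196.7 176.3] 0.38 [0.611 0.325 0.045]
caul
[... 1039 characters left out ...]
7.3 265. ] 0.65 [0.723 0.215 0.037]
caul_center [285.3 207.9] 0.71 [0.583 0.188 0.123]
blank_center [328.8 159.1] 0.79 [0.278 0.373 0.033]
blank_center [424.4 229.9] 0.68 [0.612 0.615 0.036]
blank_center [284.1 216.2] 0.56 [0.593 0.185 0.098]
seat_large [103.5 211. ] 0.97 [ 0.476 -0.382  0.013]
seat_large [287.  212.6] 0.23 [0.589 0.194 0.109]
seat_large [244.7 292.9] 0.16 [0.817 0.065 0.056]
seat_small [346.3 202.1] 0.63 [0.472 0.403 0.017]
seat_small [338.2 265.4] 0.43 [0.735 0.328 0.045]
caul_tray [221.2 235.2] 0.61 [ 0.59  -0.004  0.013]
stickers [164.5 241.7] 0.8 [ 0.603 -0.175  0.007]
glue_bottle [337.5 267.1] 0.77 [0.736 0.327 0.039]
tape_measure [242.8 294.1] 0.81 [0.81  0.06  0.038]
```

Run:
```python
from h import *
for n in ['top','scene']:
    c=pickle.load(open(n+'0.pkl','rb'));im=c['image'][90:310,60:460]
    cv2.imwrite(f'pics/{n}0z.png',cv2.cvtColor(cv2.resize(im,(800,440),interpolation=cv2.INTER_CUBIC),cv2.COLOR_RGB2BGR))
```

```text
(no output)
```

View pics/top0z.png

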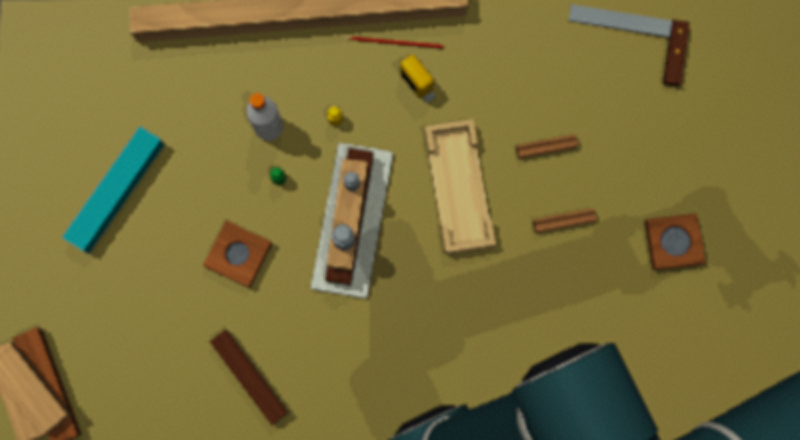

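View pics/scene0z.png

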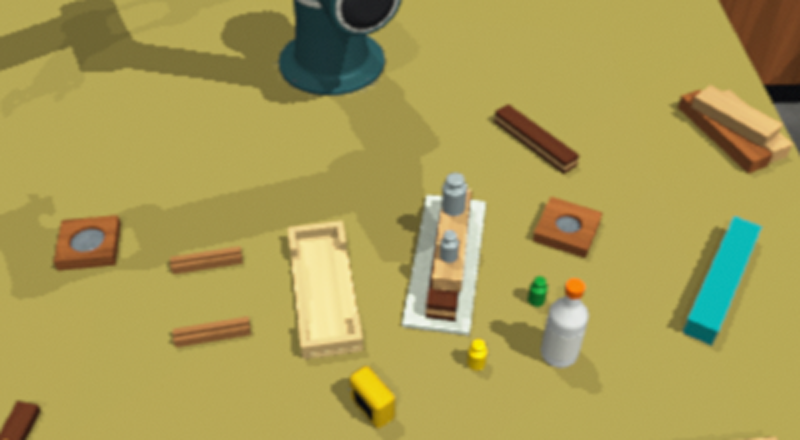

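The top view (2x crop) shows the stack on the white board at about (350,220), with the large weight nearest the robot. seat_small is at (237,253), seat_large at (675,242), the tray at (460,187) and the stickers at (555,185). The turquoise bar, the short dark bar, and the green and yellow weights are decoys. Next I'll measure everything from the depth clouds.

```bash
cat > m.py <<'E'
from h import *
def fit(P,x,y,r,z0,z1,name):
    m=(np.hypot(P[...,0]-x,P[...,1]-y)<r)&(P[...,2]>z0)&(P[...,2]<z1)
    q=P[m]
    if len(q)<4: print(name,'few',len(q));return
    rc=cv2.minAreaRect((q[:,:2]*1000).astype(np.float32))
    b=cv2.boxPoints(rc);e=b[1]-b[0];e2=b[2]-b[1]
    if np.hypot(*e2)>np.hypot(*e): e,e2=e2,e
    print(name,len(q),'ctr',np.round(rc[0],1),'L,W',np.round([np.hypot(*e),np.hypot(*e2)],1),'ang',round(np.degrees(np.arctan2(e[1],e[0]))%180,1),'zmed',round(np.median(q[:,2])*1000,1),'mean',np.round(q.mean(0)*1000,1))
E
python3 - <<'E'
from m import *
for n in ['top','scene']:
    c=pickle.load(open(n+'0.pkl','rb'));P=cloud(c);print(n)
    g=P[(P[...,0]>.4)&(P[...,0]<.8)&(abs(P[...,1])<.5)];print('bench z',np.nanmedian(g[:,2]))
    fit(P,.46,.20,.04,.115,.16,'wl')
    fit(P,.575,.195,.04,.085,.14,'ws')
    fit(P,.53,.19,.16,.064,.082,'caul top')
    fit(P,.53,.19,.16,.038,.054,'blank top')
    fit(P,.53,.19,.18,.006,.014,'board')
    fit(P,.465,-.37,.08,.016,.03,'seatL top')
    fit(P,.465,-.37,.08,.006,.03,'seatL all')
    fit(P,.464,.403,.07,.016,.03,'seatS top')
    fit(P,.464,.403,.07,.006,.03,'seatS all')
    fit(P,.57,-.002,.14,.026,.04,'tray walls')
    fit(P,.57,-.002,.14,.006,.04,'tray all')
    fit(P,.64,-.15,.06,.010,.03,'st1');fit(P,.505,-.18,.06,.010,.03,'st2')
    fit(P,.25,.365,.12,.015,.06,'decoy')
E
```

```text
top
bench z 0.0023064998604291898
wl 98 ctr [482.1 201.2] L,W [34.7 33.8] ang 176.5 zmed 134.3 mean [480.1 200.3 132.7]
ws 62 ctr [571.7 184.8] L,W [41.5 24.5] ang 3.4 zmed 112.5 mean [577.2 184.4 112.8]
caul top 492 ctr [531.  195.5] L,W [191.7  44.9] ang 170.9 zmed 74.7 mean [532.4 195.   74.5]
blank top 242 ctr [545.8 252.5] L,W [242.6 169.9] ang 169.6 zmed 46.6 mean [540.1 194.6  46.7]
board 1444 ctr [528.8 189.6] L,W [356.7 350.2] ang 49.7 zmed 9.1 mean [527.  177.7   9.3]
seatL top 486 ctr [ 476.4 -383.1] L,W [92.8 91.6] ang 94.0 zmed 22.1 mean [ 475.7 -383.7   22.4]
seatL all 754 ctr [ 468.5 -370.4] L,W [154.4 144. ] ang 66.4 zmed 19.6 mean [ 472.4 -379.8   18.1]
seatS top 519 ctr [473.8 392.5] L,W [91.7 91. ] ang 63.1 zmed 22.4 mean [473.  392.6  22.5]
seatS all 703 ctr [461.9 402.7] L,W [135.2 131.6] ang 74.9 zmed 20.7 mean [469.  394.7  19.4]
tray walls 262 ctr [590.2 -41.1] L,W [233.8 163. ] ang 7.3 zmed 32.9 mean [585.2  -5.   32.7]
tray all 1915 ctr [567.6  -0.9] L,W [275.5 268.6] ang 98.5 zmed 13.0 mean [581.9  -1.2  15.2]
st1 171 ctr [ 644.  -158.1] L,W [94.  78.1] ang
[... 872 characters left out ...]
ed 20.7 mean [ 478.9 -381.7   19.1]
seatS top 524 ctr [472.8 392.2] L,W [95.6 90.4] ang 153.2 zmed 22.6 mean [473.3 393.   22.5]
seatS all 662 ctr [471.9 394.2] L,W [110.9 109.1] ang 45.2 zmed 21.9 mean [476.3 392.3  20.3]
tray walls 362 ctr [582.5  -4. ] L,W [239.4  87.7] ang 7.4 zmed 32.2 mean [599.2  -1.7  32.1]
tray all 1980 ctr [581.8  -2.7] L,W [264.2 251.6] ang 122.4 zmed 13.5 mean [ 5.877e+02 -4.000e-01  1.660e+01]
st1 253 ctr [ 655.4 -158.9] L,W [94.5 26.7] ang 101.2 zmed 18.3 mean [ 656.4 -158.3   17.8]
st2 231 ctr [ 517. -186.] L,W [101.8  28.4] ang 100.3 zmed 18.2 mean [ 519.4 -185.3   17.7]
decoy 438 ctr [257.3 371.6] L,W [181.4  43.6] ang 37.9 zmed 27.5 mean [261.8 371.5  26.7]
```

```bash
cat > g.py <<'E'
from h import *
def go(x,y,z,yaw=None,exact=True):
    """world TCP target, yaw (deg) = direction of tool y in world (mod 180); prints slide cm, delta_rot"""
    s=read_state();p=s['tool_pos'];Rm=R.from_rotvec(s['tcp_rot']).as_matrix()
    cur=np.degrees(np.arctan2(Rm[1,1],Rm[0,1]))
    if yaw is None: yaw=cur
    d=(yaw-cur+90)%180-90
    yy=np.radians(cur+d);ey=np.array([np.cos(yy),np.sin(yy),0]);ez=np.array([0,0,-1.]);ex=np.cross(ey,ez)
    T=np.stack([ex,ey,ez],1)
    dr=R.from_matrix(Rm.T@T).as_rotvec()
    sl=Rm.T@(np.array([x,y,z])-p)*100
    print('t',round(s['time'],2),'pos',np.round(p,4),'yaw',round(cur,1),'q',np.round(s['q'],2),'w',round(s['width'],3),'F',np.round(s['wrist_force'],1))
    print('slide',np.round(sl,2),'drot',np.round(dr,3),'dyaw',round(d,1),'rows',round(max(np.linalg.norm(sl)/4.17,abs(d)/7.16),1))
E
python3 - <<'E'
from g import *
go(.4815,.2015,.25,80.8)
go(.4815,.2015,.25,-9.2)
E
```

```text
t 1.1 pos [ 0.2916 -0.6088  0.2393] yaw -64.4 q [-1.16  0.26  1.6  -0.    1.27 -0.04] w 1.0 F [-0.4 -0.1 -0.5]
slide [ 52.13 -64.87  -1.07] drot [0.    0.    0.607] dyaw -34.8 rows 20.0
t 1.1 pos [ 0.2916 -0.6088  0.2393] yaw -64.4 q [-1.16  0.26  1.6  -0.    1.27 -0.04] w 1.0 F [-0.4 -0.1 -0.5]
slide [ 52.13 -64.87  -1.07] drot [ 0.     0.    -0.964] dyaw 55.2 rows 20.0
```

Emit:
play_rows(
  slide=[
    [52.1,-64.9,-1.1],
    [52.1,-64.9,-1.1],
    [52.1,-64.9,-1.1],
    [52.1,-64.9,-1.1],
    [52.1,-64.9,-1.1],
    [52.1,-64.9,-1.1],
    [52.1,-64.9,-1.1],
    [52.1,-64.9,-1.1],
    [52.1,-64.9,-1.1],
    [52.1,-64.9,-1.1],
    [52.1,-64.9,-1.1],
    [52.1,-64.9,-1.1],
  ],
  delta_rot=[
    [0,0,-0.96],
    [0,0,-0.96],
    [0,0,-0.96],
    [0,0,-0.96],
    [0,0,-0.96],
    [0,0,-0.96],
    [0,0,-0.96],
    [0,0,-0.96],
    [0,0,-0.96],
    [0,0,-0.96],
    [0,0,-0.96],
    [0,0,-0.96],
  ],
  hand=1,
)

```text
time: 2.1
tool_pos: [0.4055, -0.1201, 0.2464]
tcp_rot: [2.396, 2.031, 0.001]
wrist_force: [1.2, 0.2, 0.9]
width: 1.0
```

Run:
```python
from g import *
go(.4815,.2015,.25,-9.2)
```

```text
t 2.1 pos [ 0.4055 -0.1201  0.2464] yaw -9.4 q [-0.35 -0.24  2.1   0.    1.28 -0.18] w 1.0 F [1.2 0.2 0.9]
slide [32.97  2.23 -0.36] drot [ 0.001  0.    -0.004] dyaw 0.2 rows 7.9
```

Emit:
play_rows(
  slide=[
    [33,2.2,-0.4],
    [33,2.2,-0.4],
    [33,2.2,-0.4],
    [33,2.2,-0.4],
    [33,2.2,-0.4],
    [33,2.2,-0.4],
    [33,2.2,-0.4],
    [33,2.2,-0.4],
    [33,2.2,-0.4],
    [33,2.2,-0.4],
  ],
  delta_rot=[
    [0,0,0],
    [0,0,0],
    [0,0,0],
    [0,0,0],
    [0,0,0],
    [0,0,0],
    [0,0,0],
    [0,0,0],
    [0,0,0],
    [0,0,0],
  ],
)

```text
time: 2.93
tool_pos: [0.4812, 0.2038, 0.2502]
tcp_rot: [2.391, 2.036, 0.001]
wrist_force: [0.2, -1.0, -0.8]
width: 1.0
```

```bash
cat >> h.py <<'E'
def wcloud(c,s):
    h,w=c['depth'].shape
    f=h/2/np.tan(np.radians(c['fovy'])/2)
    v,u=np.mgrid[:h,:w].astype(float);dx=u-c['cx'];dy=v-c['cy'];r=np.hypot(dx,dy)+1e-9;th=r/f
    d=c['depth'].astype(float);k=np.tan(np.minimum(th,1.5))/r*d
    bad=(d==0)|(th>1.2)
    P=np.stack([dx*k,-dy*k,-d,np.ones_like(d)],-1)@np.array(c['hand_eye']).T
    Rm=R.from_rotvec(s['tcp_rot']).as_matrix()
    P=P[...,:3]@Rm.T+s['tool_pos'];P[bad]=np.nan;return P
E
python3 - <<'E'
from g import *
from m import *
go(.4815,.2015,.25,-9.2)
s=read_state();c=read_camera('wrist');save(c,'w1');P=wcloud(c,s);print(c['fovy'],np.round(c['hand_eye'],3))
fit(P,.48,.20,.05,.12,.16,'wl')
fit(P,.58,.186,.05,.09,.14,'ws')
fit(P,.53,.195,.16,.064,.082,'caul')
fit(P,.53,.195,.16,.038,.054,'blank')
E
```

```text
t 2.93 pos [0.4812 0.2038 0.2502] yaw -9.2 q [ 0.35 -0.03  1.91 -0.    1.26  0.51] w 1.0 F [ 0.2 -1.  -0.8]
slide [-0.23  0.07  0.02] drot [0.001 0.001 0.   ] dyaw -0.0 rows 0.1
65.70646984690485 [[ 0.001  0.952  0.307  0.078]
 [ 1.    -0.001 -0.    -0.001]
 [ 0.     0.307 -0.952 -0.135]
 [ 0.     0.     0.     1.   ]]
wl 1174 ctr [481.8 203.4] L,W [36.3 31.2] ang 175.0 zmed 138.5 mean [482.2 204.8 133. ]
ws 723 ctr [578.9 187.3] L,W [27.5 23.5] ang 54.0 zmed 110.1 mean [577.  189.5 112.6]
caul 4864 ctr [529.8 196. ] L,W [190.1  43.8] ang 171.1 zmed 73.9 mean [526.7 200.2  73.8]
blank 1463 ctr [544.4 255.2] L,W [240.7 173.7] ang 169.3 zmed 46.2 mean [526.9 219.2  46.5]
```

View pics/w1.png

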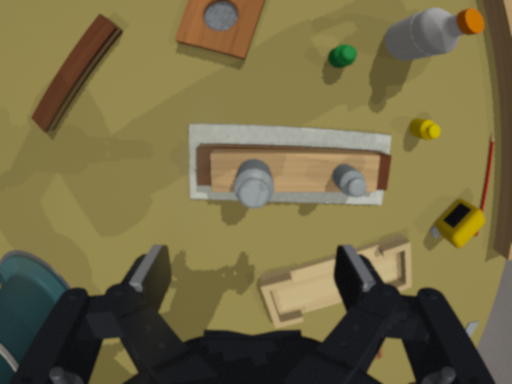

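The wrist view shows the large weight at (255,183), the small one at (350,180), and the caul and blank beneath them. I'll refine the weight axes from the knob tops.

Run:
```python
from g import *
from m import *
s=read_state();c=read_camera('wrist');P=wcloud(c,s)
for z in(.128,.132,.135): fit(P,.48,.20,.03,z,.15,'wl')
for z in(.112,.116,.119): fit(P,.58,.186,.03,z,.14,'ws')
c=read_camera('top');P=cloud(c)
fit(P,.48,.20,.03,.132,.15,'wl');fit(P,.58,.186,.03,.114,.14,'ws')
go(.4815,.2015,.10,-9.2)
```

```text
wl 729 ctr [481.4 201.3] L,W [27.3 25.4] ang 81.3 zmed 139.5 mean [481.7 202.2 139.3]
wl 729 ctr [481.4 201.3] L,W [27.3 25.4] ang 81.3 zmed 139.5 mean [481.7 202.2 139.3]
wl 728 ctr [481.4 201.3] L,W [27.3 25.4] ang 81.3 zmed 139.5 mean [481.7 202.2 139.3]
ws 311 ctr [579.8 186.1] L,W [19.3 18.9] ang 1.2 zmed 123.4 mean [579.5 186.9 123. ]
ws 307 ctr [579.8 186.1] L,W [19.3 18.9] ang 1.2 zmed 123.4 mean [579.6 186.9 123.1]
ws 303 ctr [579.8 186.1] L,W [19.3 18.9] ang 1.2 zmed 123.4 mean [579.6 186.8 123.2]
wl 23 ctr [481.  196.8] L,W [19.  17.7] ang 121.3 zmed 140.8 mean [481.3 194.7 140.4]
ws few 0
t 3.08 pos [0.4809 0.2009 0.2501] yaw -9.5 q [ 0.35 -0.04  1.92 -0.    1.26  0.51] w 0.995 F [-0.5 -0.8 -0.2]
slide [ 0.09  0.04 15.01] drot [ 0.001  0.001 -0.005] dyaw 0.3 rows 3.6
```

Emit:
play_rows(
  slide=[
    [0.1,0.0,3.5],
    [0.1,0.0,7],
    [0.1,0.0,10],
    [0.1,0.0,12.5],
    [0.1,0.0,14],
    [0.1,0.0,15.1],
    [0.1,0.0,15.1],
    [0.1,0.0,15.1],
  ],
  delta_rot=[
    [0,0,0],
    [0,0,0],
    [0,0,0],
    [0,0,0],
    [0,0,0],
    [0,0,0],
    [0,0,0],
    [0,0,0],
  ],
)

```text
time: 3.75
tool_pos: [0.4812, 0.2007, 0.0993]
tcp_rot: [2.398, 2.028, -0.001]
wrist_force: [0.2, -0.1, 0.5]
width: 0.998
```

Emit:
play_rows(
  slide=[
    [0,0,0],
    [0,0,0],
    [0,0,0],
    [0,0,0],
    [0,0,0],
    [0,0,0],
    [0,0,0],
    [0,0,0],
  ],
  delta_rot=[
    [0,0,0],
    [0,0,0],
    [0,0,0],
    [0,0,0],
    [0,0,0],
    [0,0,0],
    [0,0,0],
    [0,0,0],
  ],
  hand=0,
  force=60,
)

```text
time: 4.42
tool_pos: [0.4824, 0.2011, 0.1008]
tcp_rot: [2.397, 2.027, 0.003]
wrist_force: [-0.5, -1.2, 6.2]
width: 0.428
```

Run:
```python
from g import *
c=read_camera('wrist');save(c,'w2')
go(.4815,.2015,.20,-9.2)
```

```text
t 4.47 pos [0.4824 0.2011 0.1008] yaw -9.5 q [ 0.35  0.11  2.06 -0.    0.97  0.52] w 0.426 F [-0.6 -1.   6.3]
slide [ 0.03 -0.06 -9.92] drot [ 0.003  0.    -0.006] dyaw 0.3 rows 2.4
```

View pics/w2.png

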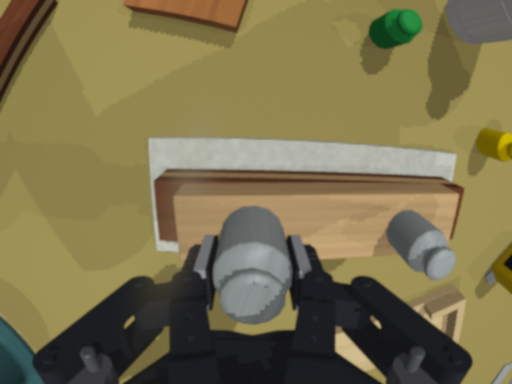

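The weight is gripped, with opening 0.43 (about 37 mm). Lifting.

Emit:
play_rows(
  slide=[
    [0,0,-0.5],
    [0,0,-1.5],
    [0,0,-3],
    [0,0,-5],
    [0,0,-7],
    [0,0,-8],
    [0,0,-8.5],
    [0,0,-8.5],
  ],
  delta_rot=[
    [0,0,0],
    [0,0,0],
    [0,0,0],
    [0,0,0],
    [0,0,0],
    [0,0,0],
    [0,0,0],
    [0,0,0],
  ],
)

```text
time: 5.13
tool_pos: [0.4826, 0.2014, 0.1869]
tcp_rot: [2.396, 2.027, 0.006]
wrist_force: [0.4, 0.3, -4.0]
width: 0.429
```

Run:
```python
from g import *
c=read_camera('wrist');save(c,'w3')
go(.4755,-.383,.185,-9.2)
go(.4755,-.383,.185,-39)
```

```text
t 5.18 pos [0.4819 0.2011 0.1856] yaw -9.5 q [ 0.35  0.01  1.99 -0.    1.14  0.52] w 0.424 F [ 0.2 -0.2 -5.1]
slide [-57.71   9.04   0.1 ] drot [ 0.003  0.    -0.006] dyaw 0.3 rows 14.0
t 5.18 pos [0.4819 0.2011 0.1856] yaw -9.5 q [ 0.35  0.01  1.99 -0.    1.14  0.52] w 0.424 F [ 0.2 -0.2 -5.1]
slide [-57.71   9.04   0.1 ] drot [ 0.003 -0.001  0.514] dyaw -29.5 rows 14.0
```

View pics/w3.png

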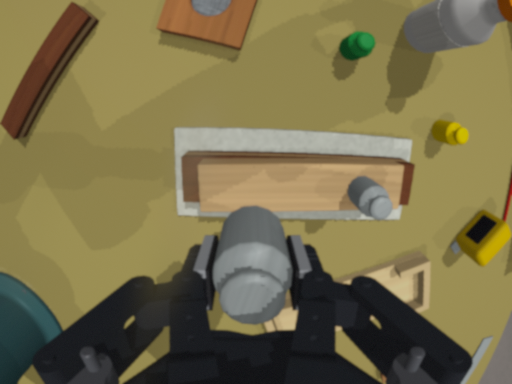

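Emit:
play_rows(
  slide=[
    [-1,0.2,0],
    [-3,0.5,0],
    [-6,0.9,0],
    [-9.5,1.5,0],
    [-13,2,0],
    [-16.5,2.6,0],
    [-20,3.1,0],
    [-23.5,3.7,0],
    [-27,4.2,0],
    [-30,4.7,0],
    [-32,5,0],
    [-33,5.2,0],
  ],
  delta_rot=[
    [0,0,0],
    [0,0,0],
    [0,0,0],
    [0,0,0],
    [0,0,0],
    [0,0,0],
    [0,0,0],
    [0,0,0],
    [0,0,0],
    [0,0,0],
    [0,0,0],
    [0,0,0],
  ],
)

```text
time: 6.18
tool_pos: [0.4768, -0.1359, 0.1842]
tcp_rot: [2.401, 2.025, -0.001]
wrist_force: [-0.2, -0.3, -4.2]
width: 0.427
```

Run:
```python
from g import *
go(.4755,-.383,.13,-9.2)
```

```text
t 6.18 pos [ 0.4768 -0.1359  0.1842] yaw -9.7 q [-0.33 -0.04  2.04 -0.    1.14 -0.16] w 0.427 F [-0.2 -0.3 -4.2]
slide [-24.37   4.04   5.45] drot [ 0.     0.001 -0.009] dyaw 0.5 rows 6.1
```

Emit:
play_rows(
  slide=[
    [-1,0.2,0.2],
    [-3,0.5,0.7],
    [-6,1,1.3],
    [-9.5,1.6,2.1],
    [-13,2.2,2.9],
    [-16.5,2.7,3.7],
    [-20,3.3,4.5],
    [-22.5,3.7,5],
    [-24,4,5.4],
    [-24.4,4,5.4],
    [-24.4,4,5.4],
  ],
  delta_rot=[
    [0,0,0],
    [0,0,0],
    [0,0,0],
    [0,0,0],
    [0,0,0],
    [0,0,0],
    [0,0,0],
    [0,0,0],
    [0,0,0],
    [0,0,0],
    [0,0,0],
  ],
)

```text
time: 7.1
tool_pos: [0.4742, -0.3832, 0.1291]
tcp_rot: [-2.401, -2.023, 0.001]
wrist_force: [0.4, -0.3, -5.0]
width: 0.428
```

Run:
```python
from g import *
from m import *
s=read_state();c=read_camera('wrist');save(c,'w4');P=wcloud(c,s)
fit(P,.4755,-.383,.07,.018,.027,'seat rim')
fit(P,.4755,-.383,.07,.006,.015,'floor')
c=read_camera('scene');save(c,'s4')
go(.4755,-.383,.05,-9.2)
```

```text
seat rim 6101 ctr [ 475.7 -383.7] L,W [91.  90.6] ang 94.9 zmed 21.9 mean [ 479.5 -371.4   21.9]
floor 2419 ctr [ 475.1 -373.3] L,W [89.3 70. ] ang 5.2 zmed 12.5 mean [ 476.1 -379.    12.4]
t 7.2 pos [ 0.4748 -0.3818  0.13  ] yaw -9.7 q [-0.72  0.23  1.86 -0.    1.06 -0.55] w 0.425 F [-0.3  0.1 -4.8]
slide [-0.11  0.1   8.  ] drot [-0.001 -0.001 -0.008] dyaw 0.5 rows 1.9
```

View pics/w4.png

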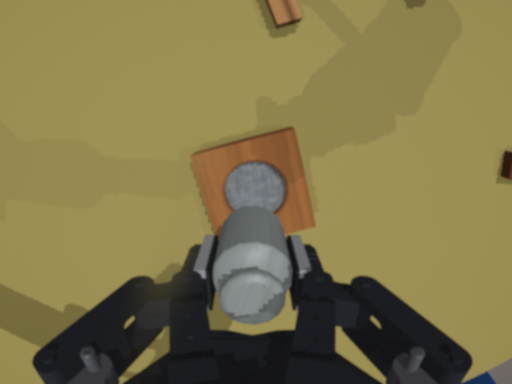

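Emit:
play_rows(
  slide=[
    [-0.1,0.1,1],
    [-0.1,0.1,3],
    [-0.1,0.1,5],
    [-0.1,0.1,6.5],
    [-0.1,0.1,7.5],
    [-0.1,0.1,8],
    [-0.1,0.1,8.3],
    [-0.1,0.1,8.5],
    [-0.1,0.1,8.7],
    [-0.1,0.1,8.8],
    [-0.1,0.1,8.8],
  ],
  delta_rot=[
    [0,0,0],
    [0,0,0],
    [0,0,0],
    [0,0,0],
    [0,0,0],
    [0,0,0],
    [0,0,0],
    [0,0,0],
    [0,0,0],
    [0,0,0],
    [0,0,0],
  ],
)

```text
time: 8.12
tool_pos: [0.4759, -0.3833, 0.0426]
tcp_rot: [-2.401, -2.026, 0.0]
wrist_force: [-0.0, -0.2, -4.8]
width: 0.427
```

Run:
```python
from g import *
go(.4757,-.3835,.039)
```

```text
t 8.12 pos [ 0.4759 -0.3833  0.0426] yaw -9.7 q [-0.72  0.33  1.91 -0.    0.9  -0.55] w 0.427 F [-0.  -0.2 -4.8]
slide [-0.03 -0.02  0.36] drot [-0.  0.  0.] dyaw 0.0 rows 0.1
```

Emit:
play_rows(
  slide=[
    [0,0,0.1],
    [0,0,0.2],
    [0,0,0.3],
    [0,0,0.4],
    [0,0,0.4],
  ],
  delta_rot=[
    [0,0,0],
    [0,0,0],
    [0,0,0],
    [0,0,0],
    [0,0,0],
  ],
)

```text
time: 8.53
tool_pos: [0.476, -0.3834, 0.0389]
tcp_rot: [2.401, 2.026, -0.0]
wrist_force: [-0.9, 0.4, -1.6]
width: 0.426
```

Emit:
play_rows(
  slide=[
    [0,0,0.1],
    [0,0,0.15],
    [0,0,0.15],
  ],
  delta_rot=[
    [0,0,0],
    [0,0,0],
    [0,0,0],
  ],
)

```text
time: 8.78
tool_pos: [0.4761, -0.3835, 0.0389]
tcp_rot: [-2.401, -2.026, 0.0]
wrist_force: [-3.1, 2.9, 5.4]
width: 0.421
```

Contact (Fz went from −4.8 to +5.4), so I'm releasing.

Emit:
play_rows(
  slide=[
    [0,0,0],
    [0,0,0],
    [0,0,0],
    [0,0,0],
    [0,0,0],
    [0,0,0],
    [0,0,-2],
    [0,0,-5],
    [0,0,-9],
    [0,0,-13],
    [0,0,-16],
    [0,0,-16],
  ],
  delta_rot=[
    [0,0,0],
    [0,0,0],
    [0,0,0],
    [0,0,0],
    [0,0,0],
    [0,0,0],
    [0,0,0],
    [0,0,0],
    [0,0,0],
    [0,0,0],
    [0,0,0],
    [0,0,0],
  ],
  hand=1,
)

```text
time: 9.78
tool_pos: [0.4799, -0.3868, 0.208]
tcp_rot: [2.39, 2.017, 0.003]
wrist_force: [1.3, -0.0, 1.7]
width: 0.999
```

Run:
```python
from g import *
from m import *
s=read_state();c=read_camera('wrist');save(c,'w5');P=wcloud(c,s)
fit(P,.4757,-.3835,.04,.07,.09,'knob')
fit(P,.4755,-.383,.07,.018,.027,'seat rim')
go(.580,.1865,.20,-9)
```

```text
knob 642 ctr [ 475.7 -383.1] L,W [26.2 25.8] ang 171.2 zmed 77.6 mean [ 476.  -382.7   77.5]
seat rim 4504 ctr [ 475.8 -383.8] L,W [90.3 90.2] ang 5.4 zmed 21.9 mean [ 476.1 -380.9   21.9]
t 9.83 pos [ 0.4787 -0.3857  0.2045] yaw -9.7 q [-0.72  0.17  1.78 -0.    1.18 -0.55] w 1.0 F [-0.4 -0.2 -0.5]
slide [58.11  0.36  0.13] drot [ 0.008  0.006 -0.012] dyaw 0.7 rows 13.9
```

View pics/w5.png

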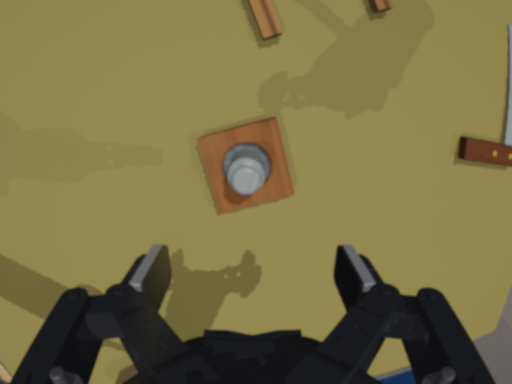

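The large weight is seated: knob at (0.4757, −0.3831), within 1 mm of the seat, and top at 78 mm as expected. Now the small weight.

Emit:
play_rows(
  slide=[
    [58.1,0.4,0.1],
    [58.1,0.4,0.1],
    [58.1,0.4,0.1],
    [58.1,0.4,0.1],
    [58.1,0.4,0.1],
    [58.1,0.4,0.1],
    [58.1,0.4,0.1],
    [58.1,0.4,0.1],
    [58.1,0.4,0.1],
    [58.1,0.4,0.1],
    [58.1,0.4,0.1],
    [58.1,0.4,0.1],
  ],
  delta_rot=[
    [0.008,0.006,-0.01],
    [0.008,0.006,-0.01],
    [0.008,0.006,-0.01],
    [0.008,0.006,-0.01],
    [0.008,0.006,-0.01],
    [0.008,0.006,-0.01],
    [0.008,0.006,-0.01],
    [0.008,0.006,-0.01],
    [0.008,0.006,-0.01],
    [0.008,0.006,-0.01],
    [0.008,0.006,-0.01],
    [0.008,0.006,-0.01],
  ],
)

```text
time: 10.83
tool_pos: [0.5651, 0.1103, 0.1984]
tcp_rot: [-2.39, -2.038, 0.002]
wrist_force: [0.9, -0.6, 0.2]
width: 1.001
```

Run:
```python
from g import *
go(.580,.1865,.20,-9)
```

```text
t 10.83 pos [0.5651 0.1103 0.1984] yaw -9.1 q [0.15 0.11 1.86 0.   1.17 0.31] w 1.001 F [ 0.9 -0.6  0.2]
slide [ 7.76  0.27 -0.16] drot [-0.002  0.    -0.002] dyaw 0.1 rows 1.9
```

Emit:
play_rows(
  slide=[
    [7.8,0.3,-0.2],
    [7.8,0.3,-0.2],
    [7.8,0.3,-0.2],
    [7.8,0.3,-0.2],
    [7.8,0.3,-0.2],
  ],
  delta_rot=[
    [0,0,0],
    [0,0,0],
    [0,0,0],
    [0,0,0],
    [0,0,0],
  ],
)

```text
time: 11.25
tool_pos: [0.5794, 0.1865, 0.1987]
tcp_rot: [-2.388, -2.038, 0.007]
wrist_force: [1.1, 0.1, -0.2]
width: 0.999
```

Run:
```python
from g import *
from m import *
s=read_state();c=read_camera('wrist');P=wcloud(c,s)
fit(P,.58,.186,.03,.116,.14,'ws')
go(.580,.1865,.094,-9)
```

```text
ws 495 ctr [580.5 186.2] L,W [18.9 18.5] ang 86.0 zmed 123.4 mean [580.7 187.  123.1]
t 11.3 pos [0.5795 0.1858 0.1991] yaw -9.1 q [ 0.27  0.17  1.79 -0.    1.18  0.43] w 0.999 F [ 0.1 -1.5  0.2]
slide [ 0.1   0.08 10.51] drot [-0.004  0.002 -0.002] dyaw 0.1 rows 2.5
```

Emit:
play_rows(
  slide=[
    [0.1,0.1,2],
    [0.1,0.1,5],
    [0.1,0.1,8],
    [0.1,0.1,9.5],
    [0.1,0.1,10.3],
    [0.1,0.1,10.5],
    [0.1,0.1,10.5],
  ],
  delta_rot=[
    [0,0,0],
    [0,0,0],
    [0,0,0],
    [0,0,0],
    [0,0,0],
    [0,0,0],
    [0,0,0],
  ],
)

```text
time: 11.88
tool_pos: [0.5802, 0.1854, 0.094]
tcp_rot: [-2.391, -2.035, 0.007]
wrist_force: [-0.6, 1.1, -0.3]
width: 0.999
```

Emit:
play_rows(
  slide=[
    [0,0,0],
    [0,0,0],
    [0,0,0],
    [0,0,0],
    [0,0,0],
    [0,0,0],
    [0,0,0],
    [0,0,0],
    [0,0,0],
  ],
  delta_rot=[
    [0,0,0],
    [0,0,0],
    [0,0,0],
    [0,0,0],
    [0,0,0],
    [0,0,0],
    [0,0,0],
    [0,0,0],
    [0,0,0],
  ],
  hand=0,
  force=50,
)

```text
time: 12.63
tool_pos: [0.581, 0.1857, 0.0951]
tcp_rot: [-2.392, -2.036, 0.005]
wrist_force: [-0.6, -0.0, 5.9]
width: 0.304
```

Run:
```python
from g import *
c=read_camera('wrist');save(c,'w6')
go(.4733,.3925,.18,-9)
```

```text
t 12.68 pos [0.581  0.1857 0.0951] yaw -9.2 q [ 0.27  0.27  1.88 -0.    1.    0.43] w 0.305 F [-1.3 -0.6  6.5]
slide [ 18.68 -13.96  -8.48] drot [-0.003  0.002 -0.003] dyaw 0.2 rows 6.0
```

View pics/w6.png

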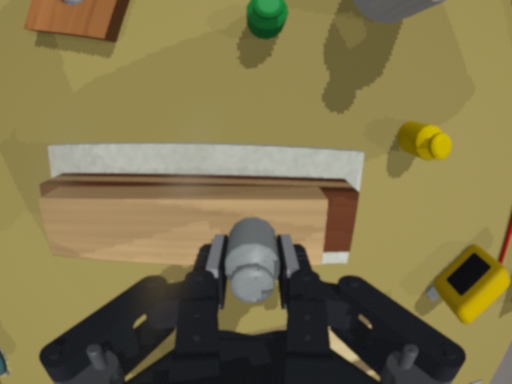

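Gripped. Lift, then carry to seat_small.

Emit:
play_rows(
  slide=[
    [0,0,-0.5],
    [0,0,-1.5],
    [0,0,-3],
    [0,0,-5],
    [0.5,-0.4,-7],
    [2,-1.5,-8],
    [4.5,-3.4,-8.5],
    [7.5,-5.6,-8.5],
    [10.5,-7.8,-8.5],
    [13.5,-10.1,-8.5],
    [16,-12,-8.5],
    [17.5,-13.1,-8.5],
  ],
  delta_rot=[
    [0,0,0],
    [0,0,0],
    [0,0,0],
    [0,0,0],
    [0,0,0],
    [0,0,0],
    [0,0,0],
    [0,0,0],
    [0,0,0],
    [0,0,0],
    [0,0,0],
    [0,0,0],
  ],
)

```text
time: 13.68
tool_pos: [0.4776, 0.3821, 0.1804]
tcp_rot: [-2.389, -2.037, 0.005]
wrist_force: [0.5, 0.1, -2.0]
width: 0.305
```

Run:
```python
from g import *
go(.4733,.3925,.13,-9)
```

```text
t 13.68 pos [0.4776 0.3821 0.1804] yaw -9.1 q [0.63 0.19 1.8  0.   1.15 0.79] w 0.305 F [ 0.5  0.1 -2. ]
slide [ 0.96 -0.57  5.04] drot [-0.004  0.001 -0.001] dyaw 0.1 rows 1.2
```

Emit:
play_rows(
  slide=[
    [0.5,-0.3,1],
    [1,-0.6,2.5],
    [1,-0.6,4],
    [1,-0.6,4.8],
    [1,-0.6,5],
    [1,-0.6,5],
  ],
  delta_rot=[
    [0,0,0],
    [0,0,0],
    [0,0,0],
    [0,0,0],
    [0,0,0],
    [0,0,0],
  ],
)

```text
time: 14.18
tool_pos: [0.4726, 0.3917, 0.129]
tcp_rot: [-2.389, -2.036, 0.009]
wrist_force: [-0.5, -0.1, -2.0]
width: 0.304
```

Run:
```python
from g import *
from m import *
s=read_state();c=read_camera('wrist');save(c,'w7');P=wcloud(c,s)
fit(P,.4733,.3925,.07,.018,.027,'seat rim')
go(.4733,.3925,.036,-9)
```

```text
seat rim 7787 ctr [472.5 393.1] L,W [91.1 90.9] ang 153.3 zmed 21.9 mean [472.9 401.4  21.9]
t 14.23 pos [0.4733 0.3922 0.1301] yaw -9.1 q [0.65 0.24 1.84 0.   1.06 0.81] w 0.304 F [ 0.8  0.7 -1.6]
slide [0.04 0.04 9.41] drot [-0.004  0.002 -0.002] dyaw 0.1 rows 2.3
```

View pics/w7.png

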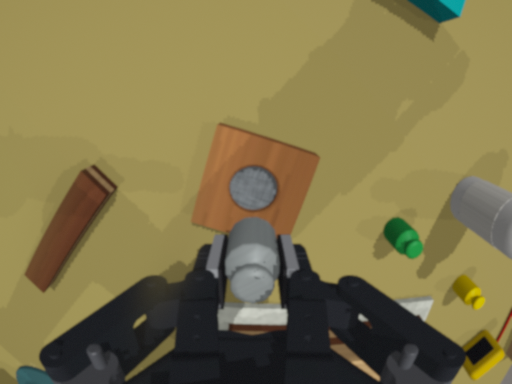

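The weight hangs upright above the recess at (253,188). Seat centre measures (0.4728, 0.3928). Lowering.

Emit:
play_rows(
  slide=[
    [0,0,1],
    [0,0,3],
    [0,0,5.5],
    [0,0,7.5],
    [0,0,8.5],
    [0,0,8.9],
    [0,0,9.1],
    [0,0,9.3],
    [0,0,9.4],
    [0,0,9.5],
    [0,0,9.5],
  ],
  delta_rot=[
    [0,0,0],
    [0,0,0],
    [0,0,0],
    [0,0,0],
    [0,0,0],
    [0,0,0],
    [0,0,0],
    [0,0,0],
    [0,0,0],
    [0,0,0],
    [0,0,0],
  ],
)

```text
time: 15.15
tool_pos: [0.4734, 0.3926, 0.0361]
tcp_rot: [-2.389, -2.036, 0.004]
wrist_force: [-0.0, -0.9, -1.5]
width: 0.305
```

Emit:
play_rows(
  slide=[
    [0,0,0.1],
    [0,0,0.2],
    [0,0,0.25],
    [0,0,0.3],
    [0,0,0.3],
  ],
  delta_rot=[
    [0,0,0],
    [0,0,0],
    [0,0,0],
    [0,0,0],
    [0,0,0],
  ],
)

```text
time: 15.57
tool_pos: [0.4735, 0.3927, 0.0332]
tcp_rot: [-2.389, -2.036, 0.004]
wrist_force: [-0.1, -0.1, -0.8]
width: 0.305
```

Emit:
play_rows(
  slide=[
    [0,0,0.1],
    [0,0,0.15],
    [0,0,0.15],
  ],
  delta_rot=[
    [0,0,0],
    [0,0,0],
    [0,0,0],
  ],
)

```text
time: 15.82
tool_pos: [0.4735, 0.3927, 0.0332]
tcp_rot: [-2.389, -2.036, 0.004]
wrist_force: [-3.3, -2.2, 7.4]
width: 0.305
```

Emit:
play_rows(
  slide=[
    [0,0,0],
    [0,0,0],
    [0,0,0],
    [0,0,0],
    [0,0,0],
    [0,0,0],
    [0,0,0],
    [0,0,-3],
    [0,0,-7],
    [0,0,-11],
    [0,0,-15],
    [0,0,-17],
  ],
  delta_rot=[
    [0,0,0],
    [0,0,0],
    [0,0,0],
    [0,0,0],
    [0,0,0],
    [0,0,0],
    [0,0,0],
    [0,0,0],
    [0,0,0],
    [0,0,0],
    [0,0,0],
    [0,0,0],
  ],
  hand=1,
)

```text
time: 16.82
tool_pos: [0.4761, 0.3943, 0.2093]
tcp_rot: [-2.39, -2.037, -0.008]
wrist_force: [1.3, 0.0, 1.0]
width: 0.998
```

Run:
```python
from g import *
from m import *
s=read_state();c=read_camera('wrist');save(c,'w8');P=wcloud(c,s)
fit(P,.4733,.3925,.03,.053,.08,'knob')
fit(P,.4733,.3925,.07,.018,.027,'seat rim')
fit(P,.53,.195,.16,.064,.082,'caul')
go(.53,.196,.18,81)
```

```text
knob 299 ctr [473.5 393.3] L,W [18.7 17.9] ang 81.3 zmed 61.4 mean [473.4 393.8  61.2]
seat rim 5231 ctr [472.2 393.4] L,W [90.5 90.3] ang 63.2 zmed 21.9 mean [472.7 395.4  21.8]
caul 1989 ctr [498.9 201.8] L,W [126.5  44.6] ang 171.0 zmed 73.8 mean [498.8 212.4  72.7]
t 16.87 pos [0.4777 0.3955 0.2127] yaw -9.1 q [0.65 0.17 1.76 0.   1.19 0.81] w 1.0 F [0.9 1.4 2.7]
slide [-18.89   8.31   3.15] drot [-0.003 -0.012  1.569] dyaw -89.9 rows 12.6
```

View pics/w8.png

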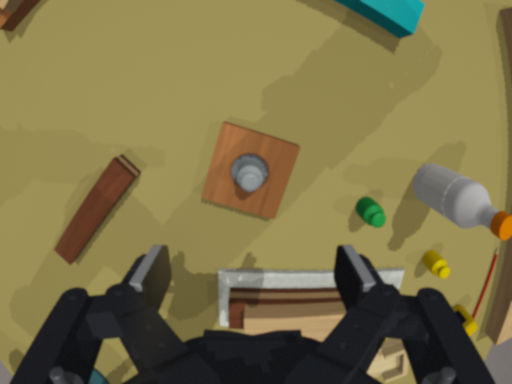

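The small weight is seated: knob within 1.3 mm of the seat and top at 61.5 mm (62 expected). Next, the caul.

Emit:
play_rows(
  slide=[
    [-18.9,8.3,3.1],
    [-18.9,8.3,3.1],
    [-18.9,8.3,3.1],
    [-18.9,8.3,3.1],
    [-18.9,8.3,3.1],
    [-18.9,8.3,3.1],
    [-18.9,8.3,3.1],
    [-18.9,8.3,3.1],
    [-18.9,8.3,3.1],
    [-18.9,8.3,3.1],
    [-18.9,8.3,3.1],
    [-18.9,8.3,3.1],
  ],
  delta_rot=[
    [0,-0.01,1.57],
    [0,-0.01,1.57],
    [0,-0.01,1.57],
    [0,-0.01,1.57],
    [0,-0.01,1.57],
    [0,-0.01,1.57],
    [0,-0.01,1.57],
    [0,-0.01,1.57],
    [0,-0.01,1.57],
    [0,-0.01,1.57],
    [0,-0.01,1.57],
    [0,-0.01,1.57],
  ],
)

```text
time: 17.87
tool_pos: [0.5296, 0.1958, 0.1799]
tcp_rot: [-3.135, 0.149, 0.002]
wrist_force: [0.4, -0.3, 0.1]
width: 0.996
```

Run:
```python
from g import *
from m import *
go(.53,.196,.058,81)
s=read_state();c=read_camera('wrist');save(c,'w9');P=wcloud(c,s)
fit(P,.53,.195,.14,.064,.082,'caul')
fit(P,.585,-.003,.14,.026,.04,'tray walls')
c=read_camera('top');P=cloud(c)
fit(P,.53,.195,.14,.066,.082,'caul');pickle.dump(c,open('top1.pkl','wb'))
```

```text
t 17.87 pos [0.5296 0.1958 0.1799] yaw -95.4 q [0.31 0.1  1.91 0.   1.13 1.97] w 0.996 F [ 0.4 -0.3  0.1]
slide [ 0.05  0.   12.19] drot [-0.003  0.001  0.062] dyaw -3.6 rows 2.9
caul 10417 ctr [529.6 195.3] L,W [190.2  44.6] ang 170.9 zmed 73.8 mean [539.7 193.8  73.8]
tray walls 2508 ctr [584.8  -4.1] L,W [233.1  89.8] ang 7.4 zmed 31.8 mean [593.7   1.2  31.3]
caul 159 ctr [558.2 191.1] L,W [127.9  44.1] ang 170.6 zmed 75.4 mean [530.  194.4  75. ]
```

View pics/w9.png

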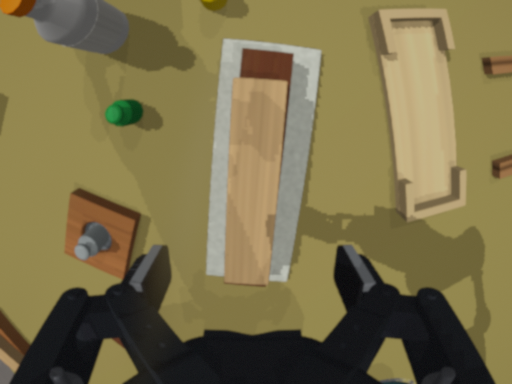

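Emit:
play_rows(
  slide=[
    [0,0,2],
    [0,0,5],
    [0,0,8],
    [0,0,10.5],
    [0,0,11.7],
    [0,0,12.2],
    [0,0,12.2],
    [0,0,12.2],
  ],
  delta_rot=[
    [0,0,0.063],
    [0,0,0.063],
    [0,0,0.063],
    [0,0,0.063],
    [0,0,0.063],
    [0,0,0.063],
    [0,0,0.063],
    [0,0,0.063],
  ],
)

```text
time: 18.63
tool_pos: [0.5304, 0.1965, 0.059]
tcp_rot: [-3.129, 0.236, -0.001]
wrist_force: [-0.4, -1.1, -0.1]
width: 0.998
```

Emit:
play_rows(
  slide=[
    [0,0,0],
    [0,0,0],
    [0,0,0],
    [0,0,0],
    [0,0,0],
    [0,0,0],
    [0,0,0],
    [0,0,0],
  ],
  delta_rot=[
    [0,0,0],
    [0,0,0],
    [0,0,0],
    [0,0,0],
    [0,0,0],
    [0,0,0],
    [0,0,0],
    [0,0,0],
  ],
  hand=0,
  force=40,
)

```text
time: 19.3
tool_pos: [0.5316, 0.1969, 0.0605]
tcp_rot: [-3.128, 0.236, -0.004]
wrist_force: [-1.1, 0.0, 5.6]
width: 0.506
```

Emit:
play_rows(
  slide=[
    [0,0,-0.4],
    [0,0,-1],
    [0,0,-2],
    [0,0,-3.5],
    [0,0,-5.5],
    [0,0,-7],
    [0,0,-7.5],
    [0,0,-7.5],
  ],
  delta_rot=[
    [0,0,0],
    [0,0,0],
    [0,0,0],
    [0,0,0],
    [0,0,0],
    [0,0,0],
    [0,0,0],
    [0,0,0],
  ],
)

```text
time: 19.97
tool_pos: [0.5328, 0.197, 0.1378]
tcp_rot: [-3.127, 0.236, -0.01]
wrist_force: [0.2, 0.4, -0.9]
width: 0.506
```

Run:
```python
from g import *
from m import *
s=read_state();c=read_camera('wrist');save(c,'w10');P=wcloud(c,s)
fit(P,.53,.195,.14,.12,.16,'caul')
fit(P,.53,.195,.16,.038,.054,'blank')
go(.5835,-.0035,.13,97.4)
```

```text
caul 27375 ctr [556.7 192.8] L,W [137.9  70.6] ang 171.4 zmed 151.3 mean [567.3 191.  151.3]
blank 1446 ctr [631.5 240.1] L,W [185.5  27.9] ang 100.8 zmed 46.3 mean [635.5 211.4  46.8]
t 20.02 pos [0.5318 0.1967 0.1363] yaw -98.6 q [0.31 0.14 1.95 0.   1.05 2.03] w 0.507 F [ 0.3  0.5 -1.3]
slide [ 8.12 19.02  0.57] drot [-0.005 -0.005 -0.28 ] dyaw 16.0 rows 5.0
```

View pics/w10.png

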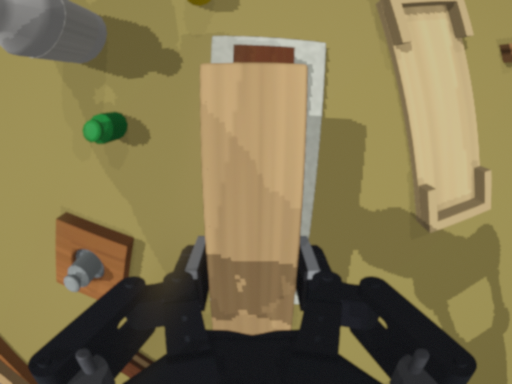

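Emit:
play_rows(
  slide=[
    [0.3,0.8,0],
    [1,2.4,0],
    [2.2,5.2,0],
    [3.6,8.5,0.2],
    [5.1,12,0.4],
    [6.4,15,0.6],
    [7.5,17.5,0.6],
    [8.1,18.8,0.6],
    [8.2,19,0.6],
    [8.2,19,0.6],
  ],
  delta_rot=[
    [0,0,-0.03],
    [0,0,-0.07],
    [0,0,-0.11],
    [0,0,-0.15],
    [0,0,-0.2],
    [0,0,-0.24],
    [0,0,-0.27],
    [0,0,-0.28],
    [0,0,-0.28],
    [0,0,-0.28],
  ],
)

```text
time: 20.85
tool_pos: [0.5834, -0.0043, 0.1281]
tcp_rot: [-3.131, -0.199, -0.003]
wrist_force: [0.2, 0.6, -0.5]
width: 0.506
```

Run:
```python
from g import *
from m import *
s=read_state();c=read_camera('wrist');save(c,'w11');P=wcloud(c,s)
fit(P,.585,-.0035,.14,.12,.16,'caul')
go(.585,-.0035,.035,97.4)
```

```text
caul 28481 ctr [607.8   1.5] L,W [139.6  70.1] ang 16.1 zmed 141.5 mean [ 6.17e+02 -6.00e-01  1.42e+02]
t 20.9 pos [ 0.5833 -0.0033  0.1283] yaw -82.7 q [-0.05  0.18  1.92  0.01  1.04  1.39] w 0.508 F [-0.2  0.  -0.5]
slide [0.14 0.08 9.33] drot [-0.005 -0.003 -0.001] dyaw 0.1 rows 2.2
```

View pics/w11.png

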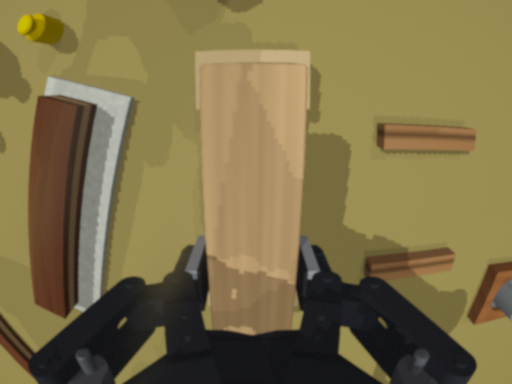

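Aligned over the tray. Lowering.

Emit:
play_rows(
  slide=[
    [0.1,0,1.5],
    [0.1,0,4],
    [0.1,0,6.5],
    [0.1,0,8],
    [0.1,0,9],
    [0.1,0,9.5],
    [0.1,0,9.8],
    [0.1,0,10],
    [0.1,0,10.1],
    [0.1,0,10.2],
    [0.1,0,10.2],
  ],
  delta_rot=[
    [0,0,0],
    [0,0,0],
    [0,0,0],
    [0,0,0],
    [0,0,0],
    [0,0,0],
    [0,0,0],
    [0,0,0],
    [0,0,0],
    [0,0,0],
    [0,0,0],
  ],
)

```text
time: 21.82
tool_pos: [0.5852, -0.0027, 0.0271]
tcp_rot: [-3.13, -0.2, -0.006]
wrist_force: [-0.3, -0.3, -0.6]
width: 0.508
```

Emit:
play_rows(
  slide=[
    [0,0,0.1],
    [0,0,0.15],
    [0,0,0.15],
  ],
  delta_rot=[
    [0,0,0],
    [0,0,0],
    [0,0,0],
  ],
)

```text
time: 22.07
tool_pos: [0.5859, -0.0028, 0.0265]
tcp_rot: [-3.13, -0.2, -0.008]
wrist_force: [-0.1, 0.8, 2.7]
width: 0.504
```

Emit:
play_rows(
  slide=[
    [0,0,0],
    [0,0,0],
    [0,0,0],
    [0,0,0],
    [0,0,0],
    [0,0,0],
    [0,0,0],
    [0,0,-3],
    [0,0,-7],
    [0,0,-11],
    [0,0,-14],
    [0,0,-16],
  ],
  delta_rot=[
    [0,0,0],
    [0,0,0],
    [0,0,0],
    [0,0,0],
    [0,0,0],
    [0,0,0],
    [0,0,0],
    [0,0,0],
    [0,0,0],
    [0,0,0],
    [0,0,0],
    [0,0,0],
  ],
  hand=1,
)

```text
time: 23.07
tool_pos: [0.587, -0.0037, 0.1911]
tcp_rot: [-3.131, -0.2, -0.017]
wrist_force: [1.0, -0.0, -0.4]
width: 0.997
```

Run:
```python
from g import *
from m import *
s=read_state();c=read_camera('wrist');save(c,'w12');P=wcloud(c,s)
fit(P,.585,-.003,.14,.035,.05,'caul')
fit(P,.585,-.003,.14,.026,.034,'walls')
fit(P,.655,-.158,.07,.014,.024,'st1');fit(P,.517,-.1855,.07,.014,.024,'st2')
go(.53,.196,.18,81)
```

```text
caul 7663 ctr [584.3  -3.6] L,W [190.1  44.3] ang 7.2 zmed 39.9 mean [592.2  -2.4  39.9]
walls 2932 ctr [584.   -4.4] L,W [233.   88.7] ang 7.4 zmed 31.9 mean [598.5  -2.6  31.7]
st1 1609 ctr [ 657.3 -166.9] L,W [111.   22.9] ang 99.7 zmed 18.0 mean [ 656.8 -162.8   18. ]
st2 1188 ctr [ 519.4 -190.3] L,W [110.9  23.7] ang 99.6 zmed 18.0 mean [ 520.8 -190.1   17.9]
t 23.12 pos [ 0.589  -0.0038  0.1947] yaw -82.7 q [-0.05  0.12  1.85  0.01  1.15  1.39] w 0.999 F [1.4 0.5 2.7]
slide [ -3.33 -20.57   1.47] drot [-0.005 -0.016  0.285] dyaw -16.3 rows 5.0
```

View pics/w12.png

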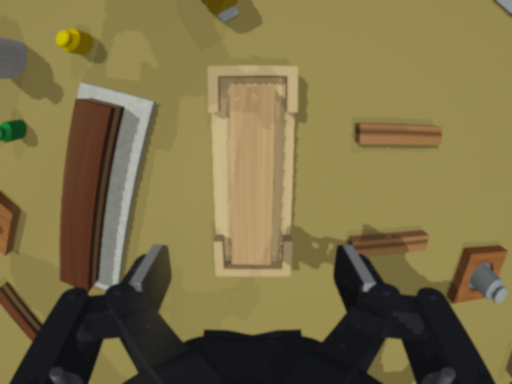

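The caul is flat in the tray: within 1 mm, 0.2°, top at 40 mm. The sticker fit is now unclipped, with centre (0.588, −0.179) and axis 9.6°. On to the blank.

Emit:
play_rows(
  slide=[
    [-3.3,-20.6,1.5],
    [-3.3,-20.6,1.5],
    [-3.3,-20.6,1.5],
    [-3.3,-20.6,1.5],
    [-3.3,-20.6,1.5],
    [-3.3,-20.6,1.5],
    [-3.3,-20.6,1.5],
    [-3.3,-20.6,1.5],
    [-3.3,-20.6,1.5],
  ],
  delta_rot=[
    [-0.005,-0.015,0.285],
    [-0.005,-0.015,0.285],
    [-0.005,-0.015,0.285],
    [-0.005,-0.015,0.285],
    [-0.005,-0.015,0.285],
    [-0.005,-0.015,0.285],
    [-0.005,-0.015,0.285],
    [-0.005,-0.015,0.285],
    [-0.005,-0.015,0.285],
  ],
)

```text
time: 23.87
tool_pos: [0.5306, 0.1953, 0.1795]
tcp_rot: [3.131, -0.248, 0.002]
wrist_force: [0.2, 0.3, -0.5]
width: 1.003
```

Run:
```python
from g import *
from m import *
s=read_state();c=read_camera('wrist');save(c,'w13');P=wcloud(c,s)
fit(P,.53,.195,.14,.036,.056,'blank')
go(.53,.1955,.025,80.5)
c=read_camera('top');fit(cloud(c),.53,.195,.14,.040,.056,'blank')
```

```text
blank 11399 ctr [542.7 246.1] L,W [240.7 155.7] ang 169.4 zmed 45.9 mean [545.1 190.2  45.9]
t 23.92 pos [0.5307 0.195  0.1795] yaw -99.1 q [ 0.31  0.1   1.91 -0.    1.13  2.04] w 0.998 F [-0.3 -0.2 -0.1]
slide [-0.1  -0.04 15.45] drot [ 0.001 -0.001  0.007] dyaw -0.4 rows 3.7
blank 172 ctr [525.4 194.8] L,W [223.4  44.4] ang 162.8 zmed 46.8 mean [543.5 188.9  46.9]
```

View pics/w13.png

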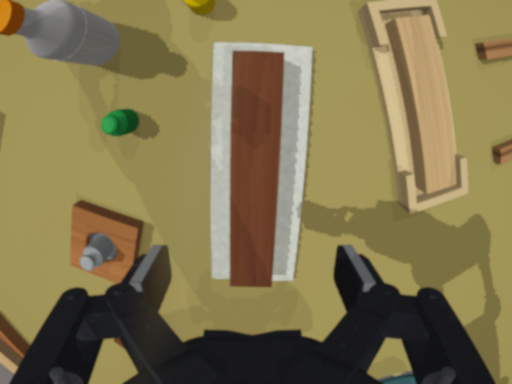

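Run:
```python
from g import *
from m import *
s=read_state();c=read_camera('wrist');P=wcloud(c,s)
a=np.radians(-9.3);d=P[...,:2]-np.array([.53,.195]);v=-np.sin(a)*d[...,0]+np.cos(a)*d[...,1]
P[~(abs(v)<.045)]=np.nan
fit(P,.53,.195,.14,.036,.056,'blank')
go(.53,.1955,.025,80.7)
```

```text
blank 11371 ctr [532.3 192.5] L,W [241.3  46.6] ang 169.3 zmed 45.9 mean [545.1 190.2  45.9]
t 24.02 pos [0.5308 0.1949 0.1796] yaw -99.1 q [ 0.31  0.1   1.91 -0.    1.13  2.04] w 1.005 F [ 0.1  0.8 -0.3]
slide [-0.11 -0.05 15.46] drot [ 0.    -0.001  0.003] dyaw -0.2 rows 3.7
```

Emit:
play_rows(
  slide=[
    [0.2,0.2,3],
    [0.2,0.2,6.5],
    [0.2,0.2,10],
    [0.2,0.2,13],
    [0.2,0.2,14.7],
    [0.2,0.2,15.4],
    [0.2,0.2,15.4],
    [0.2,0.2,15.4],
  ],
  delta_rot=[
    [0,0,0.028],
    [0,0,0.028],
    [0,0,0.028],
    [0,0,0.028],
    [0,0,0.028],
    [0,0,0.028],
    [0,0,0.028],
    [0,0,0.028],
  ],
)

```text
time: 24.68
tool_pos: [0.5335, 0.1921, 0.0262]
tcp_rot: [3.127, -0.296, 0.003]
wrist_force: [0.0, 0.2, 0.4]
width: 0.998
```

Emit:
play_rows(
  slide=[
    [0,0,0],
    [0,0,0],
    [0,0,0],
    [0,0,0],
    [0,0,0],
    [0,0,0],
    [0,0,0],
    [0,0,0],
  ],
  delta_rot=[
    [0,0,0],
    [0,0,0],
    [0,0,0],
    [0,0,0],
    [0,0,0],
    [0,0,0],
    [0,0,0],
    [0,0,0],
  ],
  hand=0,
  force=40,
)

```text
time: 25.35
tool_pos: [0.5349, 0.1926, 0.028]
tcp_rot: [-3.127, 0.296, -0.007]
wrist_force: [-0.1, -0.5, 6.5]
width: 0.53
```

Emit:
play_rows(
  slide=[
    [0,0,-0.4],
    [0,0,-1],
    [0,0,-2],
    [0,0,-3.5],
    [0,0,-5.5],
    [0,0,-7.5],
    [0,0,-9],
    [0,0,-10],
    [0,0,-10],
    [0,0,-10],
  ],
  delta_rot=[
    [0,0,0],
    [0,0,0],
    [0,0,0],
    [0,0,0],
    [0,0,0],
    [0,0,0],
    [0,0,0],
    [0,0,0],
    [0,0,0],
    [0,0,0],
  ],
)

```text
time: 26.18
tool_pos: [0.5346, 0.1926, 0.1285]
tcp_rot: [-3.126, 0.295, -0.009]
wrist_force: [-0.0, -0.7, -3.3]
width: 0.529
```

Run:
```python
from g import *
from m import *
s=read_state();c=read_camera('wrist');save(c,'w14')
go(.589,-.178,.125,99.6)
```

```text
t 26.23 pos [0.5338 0.1923 0.1274] yaw -100.8 q [ 0.3   0.16  1.95 -0.    1.03  2.06] w 0.534 F [-0.2  0.2 -2.3]
slide [12.36 35.34  0.26] drot [-0.    -0.004 -0.356] dyaw 20.4 rows 9.0
```

View pics/w14.png

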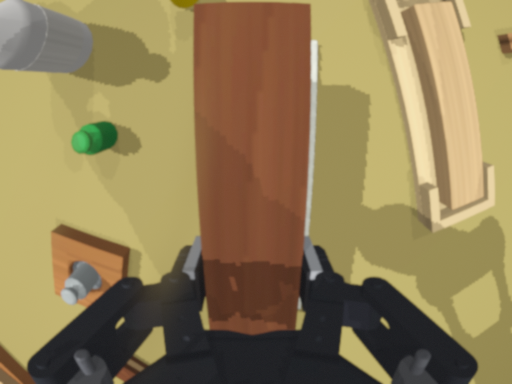

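Emit:
play_rows(
  slide=[
    [0.2,0.7,0],
    [0.8,2.2,0],
    [1.8,5,0],
    [3,8.5,0],
    [4.2,12,0],
    [5.5,15.5,0],
    [6.7,19,0],
    [8,22.5,0],
    [9.2,26,0],
    [10.4,29.5,0],
    [11.5,32.5,0],
    [12.2,34.5,0],
  ],
  delta_rot=[
    [0,0,-0.02],
    [0,0,-0.05],
    [0,0,-0.08],
    [0,0,-0.12],
    [0,0,-0.15],
    [0,0,-0.19],
    [0,0,-0.22],
    [0,0,-0.25],
    [0,0,-0.29],
    [0,0,-0.32],
    [0,0,-0.34],
    [0,0,-0.356],
  ],
)

```text
time: 27.23
tool_pos: [0.5881, -0.1724, 0.1256]
tcp_rot: [-3.131, -0.262, -0.002]
wrist_force: [0.6, 0.9, -2.2]
width: 0.529
```

Run:
```python
from g import *
go(.5905,-.1783,.07,99.6)
```

```text
t 27.23 pos [ 0.5881 -0.1724  0.1256] yaw -80.4 q [-0.33  0.24  1.85  0.    1.05  1.08] w 0.529 F [ 0.6  0.9 -2.2]
slide [0.13 0.63 5.56] drot [ 0.    -0.001 -0.001] dyaw 0.0 rows 1.3
```

Emit:
play_rows(
  slide=[
    [0.1,0.4,1],
    [0.1,0.6,3],
    [0.1,0.6,5],
    [0.1,0.6,7],
    [0.1,0.6,8],
    [0.1,0.6,8.5],
    [0.1,0.6,8.7],
    [0.1,0.6,8.8],
    [0.1,0.6,8.9],
    [0.1,0.6,9],
    [0.1,0.6,9],
  ],
  delta_rot=[
    [0,0,0],
    [0,0,0],
    [0,0,0],
    [0,0,0],
    [0,0,0],
    [0,0,0],
    [0,0,0],
    [0,0,0],
    [0,0,0],
    [0,0,0],
    [0,0,0],
  ],
)

```text
time: 28.15
tool_pos: [0.5909, -0.1782, 0.0365]
tcp_rot: [3.13, 0.262, 0.004]
wrist_force: [0.5, -0.0, -2.3]
width: 0.53
```

Emit:
play_rows(
  slide=[
    [0,0,0.1],
    [0,0,0.1],
    [0,0,0.1],
  ],
  delta_rot=[
    [0,0,0],
    [0,0,0],
    [0,0,0],
  ],
)

```text
time: 28.4
tool_pos: [0.5913, -0.1784, 0.0361]
tcp_rot: [3.13, 0.262, 0.006]
wrist_force: [-0.2, 0.4, -0.2]
width: 0.53
```

Emit:
play_rows(
  slide=[
    [0,0,0.1],
    [0,0,0.1],
    [0,0,0.1],
  ],
  delta_rot=[
    [0,0,0],
    [0,0,0],
    [0,0,0],
  ],
)

```text
time: 28.65
tool_pos: [0.5913, -0.1784, 0.036]
tcp_rot: [3.13, 0.262, 0.006]
wrist_force: [-3.3, 1.4, 5.4]
width: 0.527
```

Emit:
play_rows(
  slide=[
    [0,0,0],
    [0,0,0],
    [0,0,0],
    [0,0,0],
    [0,0,0],
    [0,0,0],
    [0,0,0],
    [0,0,-3],
    [0,0,-7],
    [0,0,-11],
    [0,0,-14],
    [0,0,-16],
  ],
  delta_rot=[
    [0,0,0],
    [0,0,0],
    [0,0,0],
    [0,0,0],
    [0,0,0],
    [0,0,0],
    [0,0,0],
    [0,0,0],
    [0,0,0],
    [0,0,0],
    [0,0,0],
    [0,0,0],
  ],
  hand=1,
)

```text
time: 29.65
tool_pos: [0.5925, -0.1789, 0.2007]
tcp_rot: [3.127, 0.261, 0.014]
wrist_force: [0.1, -0.9, -0.1]
width: 1.0
```

Run:
```python
from g import *
from m import *
s=read_state();c=read_camera('wrist');save(c,'w15');P=wcloud(c,s)
fit(P,.588,-.178,.14,.044,.066,'blank')
fit(P,.655,-.163,.065,.014,.024,'st1');fit(P,.517,-.187,.065,.014,.024,'st2')
fit(P,.585,-.003,.12,.035,.05,'caul')
c=read_camera('scene');save(c,'s15');P=cloud(c)
fit(P,.4757,-.3835,.04,.066,.09,'knobL')
fit(P,.4733,.3925,.03,.053,.08,'knobS')
fit(P,.585,-.003,.14,.035,.05,'caul')
fit(P,.588,-.178,.14,.044,.066,'blank')
print(np.round(s['tool_pos'],3),s['wrist_force'].round(1))
```

```text
blank 10297 ctr [ 589.5 -179.1] L,W [239.9  46.2] ang 9.7 zmed 53.9 mean [ 601.6 -177.    53.9]
st1 1068 ctr [ 657.1 -167.4] L,W [110.4  21.2] ang 99.5 zmed 17.9 mean [ 656.9 -166.6   17.9]
st2 899 ctr [ 519.7 -190.4] L,W [110.3  23.2] ang 99.6 zmed 17.9 mean [ 520.2 -190.    17.8]
caul 5509 ctr [583.9  -4.1] L,W [190.3  45.5] ang 7.1 zmed 39.7 mean [589.1  -5.   39.7]
knobL 63 ctr [ 478.5 -382.8] L,W [37.5 27.1] ang 15.5 zmed 77.3 mean [ 476.7 -382.1   76.2]
knobS 29 ctr [472.9 391.9] L,W [19.  17.4] ang 35.3 zmed 61.6 mean [474.2 391.9  61.1]
caul 770 ctr [586.1  -3.9] L,W [231.8  83.1] ang 7.0 zmed 40.6 mean [590.   -2.4  40.4]
blank 1049 ctr [ 588.7 -178.4] L,W [245.3  46.8] ang 9.6 zmed 54.6 mean [ 598.9 -176.4   54.3]
[ 0.593 -0.179  0.201] [ 0.1 -0.9 -0.1]
```

View pics/w15.png

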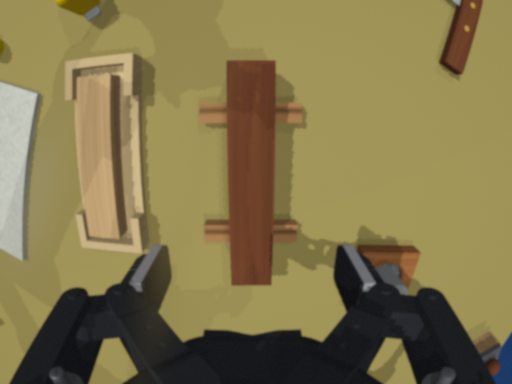

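View pics/s15.png

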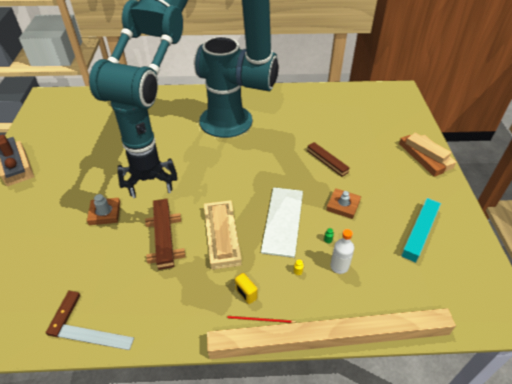

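All four parts are in place: the blank across both strips at (165,233) in the scene view, the caul in its tray, and both weights upright in their recesses. The bottle and tape measure haven't moved. Handing in.

Run:
```python
from g import *
s=read_state();print(s['time'],abs(s['joint_vel']).max())
print(finish_job())
```

```text
29.75 0.06885996729167024
the job is handed in; nothing more can be done
None
```

The press stack is stripped down and the job was handed in at about 30 s of the 112 s allowed. No verdict came back, so the figures below are my own last checks.

| Part | Offset from target | Height of its top (expected) | Angle to target |
|---|---|---|---|
| Large weight | about 1 mm | 78 mm (78) | upright |
| Small weight | about 1.5 mm | 61.5 mm (62) | upright |
| Caul | about 1 mm | 40 mm (40) | about 0.3° |
| Blank | about 1 mm | 54 mm (54) | about 0.2° |

- **Setting down:** each part was lowered until the wrist force showed contact before the fingers opened, so neither weight was dropped or tipped.
- **Bystanders:** I did not go near the bottle, the tape measure or the look-alikes, and the last scene picture shows the bottle and tape measure where they stood. I judged that by eye and did not measure their positions.
- **Disagreements:** three fits went wrong and I replaced them:
  - The first sticker measurement was clipped, about 7 mm off; a second fit of both strips corrected it.
  - One blank fit picked up the green look-alike weight, so I repeated it with a mask.
  - In the last scene-camera check, the caul fit caught the tray walls and the large-weight fit was smeared to about 3 mm. The figures above for those two parts come from the wrist camera. The large weight's wrist check dates from just after it was set down.

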